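# Lay the overhauled lock parts into their nests

### The job

Lay each of these four things, the right way up, into the black nest made for it: the brass lock cylinder on the brass-coloured mark, the silver lock cylinder on the silver mark, the padlock on the red padlock outline, and the loupe upright on the white disc. Each should lie flat between the nest's curbs, centred on its mark and in line with it (either way round will do). Leave the tip stop with the red thumb screw where it is; it has no nest.

Things in the scene. Friction and masses are not known exactly. Their poses are not given: they have to be found in the camera images.
- brass_cylinder: Brass-coloured (yellow) profile lock cylinder lying on its side: 70 mm long (its x), 31 mm wide (its y), 17 mm high, 0.13 to 0.27 kg. Origin at the centre of its underside (the body reaches from -33 to +35 mm in x); z up. Best gripped across the 31 mm width on one of the two full-width halves or over the middle.
- silver_cylinder: Silver-grey, two like halves with a dark gap between them, profile lock cylinder lying on its side: 70 mm long (its x), 31 mm wide (its y), 17 mm high, 0.13 to 0.27 kg. Origin at the centre of its underside (the body reaches from -33 to +35 mm in x); z up. Best gripped across the 31 mm width on one of the two full-width halves or over the middle.
- padlock: Brass padlock with a steel shackle, lying flat, 76 mm long with its shackle (its x), 48 mm wide (its y), 15 mm high, 0.17 to 0.34 kg. Origin at the middle of its underside; the solid brass body reaches from -37 to +3 mm in x, the closed shackle from +3 to +38 mm; z up. Best gripped across the 48 mm width of the body, 17 mm towards -x from the origin.
- loupe: Black round eye loupe standing upright on its wide end, 36 mm diameter, 36 mm high, about 30 g. Origin at the centre of its underside, z up. Can be gripped in any direction.
- brass_nest: Fixed black nest: base plate 112 x 80 mm, 5 mm thick. Curbs 8 mm high on top of the plate (13 mm in all) at its +x and -x ends, 90 mm apart inside; open to +y and -y for the fingers. Mark: flat brass-yellow rectangle 70 x 31 mm, long along x, with a narrow dark band across. Origin on the worktop under the centre of plate and mark; x along the 112 mm length, z up.
- silver_nest: Fixed black nest: base plate 112 x 80 mm, 5 mm thick. Curbs 8 mm high on top of the plate (13 mm in all) at its +x and -x ends, 90 mm apart inside; open to +y and -y for the fingers. Mark: flat silver-grey rectangle 70 x 31 mm, long along x, with a narrow dark band across. Origin on the worktop under the centre of plate and mark; x along the 112 mm length, z up.
- padlock_nest: Fixed black nest: base plate 112 x 80 mm, 5 mm thick. Curbs 8 mm high on top of the plate (13 mm in all) at its +x and -x ends, 96 mm apart inside; open to +y and -y for the fingers. Mark: flat red outline of a padlock, 76 mm along x, 48 mm wide, shackle towards +x. Origin on the worktop under the centre of plate and mark; x along the 112 mm length, z up.
- loupe_nest: Fixed black nest: base plate 84 x 80 mm, 5 mm thick. Curbs 8 mm high on top of the plate (13 mm in all) at its +x and -x ends, curved, on a circle of 28 mm inner radius; open to +y and -y for the fingers. Mark: flat white disc, 38 mm diameter. Origin on the worktop under the centre of plate and mark; x along the 84 mm length, z up.
- tip_stop: Bystander, to be left where it is: a loose grey steel bar 44 mm long (its y), 12 mm wide, 10 mm high with a red thumb screw on top (20 mm in all). Origin at the centre of its underside.
There are look-alikes about, which are no part of the job. Of the things shaped like the loupe, the black one is meant. There is more than one size of the brass_cylinder; the one meant has the size given above.

How it is judged:
By the outcome, as a careful person would: the job done as asked, in the order asked, and still so for the second after the job is handed in, with the robot touching nothing.
It also fails if it takes over 96 s, if anything falls off the work surface, if the arm or the gripper's body presses on something with over 40 N, if the wrist force passes 120 N, or if a joint passes its speed limit or range.

### The arm

A 6-joint arm with a two-finger parallel gripper is mounted at the origin on a cart in front of the work surface, level with it; the furniture and walls round the work are solid. World frame = base frame: x ahead of the robot, y to its left, z up, the work surface at z = 0. Lengths are in mm, angles in rad, forces in N, time in s.
With the tool pointing down it reaches from about 275 to 875 mm from the base axis. Payload 12.5 kg.
Tool frame: the origin (TCP) lies midway between the tips of the shut fingers; the grasp point (between the pads) lies 19 mm behind it (env.tcp_to_grasp is the distance from the TCP to the grasp point, in mm); x points along the fingers, z is the direction in which the jaws open and shut, and the axes are right-handed (so a half turn about x gives the same grasp; the last joint's range is limited). The gripper opens to 85 mm and grips with 20 to 120 N. Pads are 22 mm wide; open, the fingers measure 114 mm over their backs; the gripper's body (76 mm by 85 mm) begins 54 mm behind the grasp point. The pads swing forward as they close: fully open they stand 13 mm farther back than shut.
Start: joints at [1.036, 0.351, 1.652, -0, 1.139, -0.085], TCP at [239.1, 495.293, 207.29] pointing down, gripper open.
Joint ranges: [-2.75, 2.75], [-0.79, 2.1], [0.01, 2.65], [-1.57, 4.71], [0.07, 3.14], [-2.87, 2.87]. Speed limits (rad/s): [2.22, 2.22, 2.79, 3.14, 3.14, 3.14].

### API

Orientations are given as a unit quaternion [w, x, y, z].
In Python, from bench import telemetry, grab_frame, calibration, sign_off, find_in, env gives the robot as it stands.
- The arm moves only by the shell command python3 -m handwheel 'ROWS'. ROWS is JSON, one flat list of numbers, 7 for each row, row after row: the shift along the tool's x, y, z in cm, then the turn, a rotation vector about the tool's x, y, z in degrees, then the opening, from 0 (shut) to 1 (fully open). In form: [dx, dy, dz, rx, ry, rz, claw, dx, dy, dz, rx, ry, rz, claw, ...]. A call has 1 to 10 rows; each row is the pose to reach, as a shift and turn from the pose commanded when the call began, along the tool's axes at that moment; what a row does not reach only later rows make up. A row lasts 1/12 s, in which the tool goes at most 41.7 mm and 7.16 degrees, less where a joint would pass 70% of its speed; a pose out of reach is approached as far as the arm can. A call with a gripper value outside its range is refused whole. The fingers move at their own pace and stop on an object; the grip force is fixed at half the most. Time passes only in rows, so rows that repeat a pose let the fingers close. It gives the time, the measured TCP pose, the force and the opening at its end, in the units of the state.
- telemetry.sense(): the state, without advancing time (a new reading comes with each control period).
- grab_frame(name): name is "side" or "top"; returns (picture, depth): 400x640x3 uint8, red, green, blue; 400x640 float32, mm along the optical axis (not along the pixel's ray), 0 where there is no reading.
- calibration(name): a dict with "intrinsics" (3x3 intrinsics, pixels), "extrinsics" (4x4, takes a point from world to camera coordinates). Camera axes: x right, y down, z forward; pixel columns grow to the right and rows downward; lengths in mm; the calibration is good to about 2 mm. A picture is of the moment at which its call begins. calibration takes no time and is no camera call.
- sign_off(): hands the job in, once; it reports no verdict.
Trained networks look in the newest picture that a camera, given by its name, has taken for a name from the list of things; names that differ only in an ending like _2 or _b are one class to them, and where a whole thing is asked for, a point or a joint stands for the part that bears it (a point fixed in the world has none). Each returns a list of dicts, best first, with "score" (0 to 1); they miss things now and then, are a little off and sometimes report something else, mostly with a low value. They report only what shows in the picture. A call takes as long as a camera call. They do not tell look-alikes from the thing itself.
- find_in(thing, camera): "location" ([column, row] in pixels, amid what is visible of it).
The state is a dict: "time": time; "joint_pos": joint angles; "qd": joint speeds; "joint_torque": joint torques, N m; "tcp_pos": TCP position; "tcp_rot": TCP orientation; "force": force on the tool from outside, world axes, zero at the start; "ft_torque": the same for the moment, N m; "width": finger opening in mm.
Only numpy, scipy, OpenCV 4.12 (cv2) and the standard library are available. Lean on these libraries where they do the work, as an engineer would, in place of code of your own. Each camera call takes 0.05 s, during which the arm holds its last target. There are 200 camera calls.

## Working session

There is one attempt and no reset: what is moved stays moved. The work goes in short steps, Python scripts to look and compute and a shell command to move; the robot and the scene stay as the last step left them, time stands still between calls to the robot, and variables do not carry over. Pictures are saved under pics/ and viewed, about 12 in all and at most 16, crops included, and the job is handed in when it is done.

```bash
mkdir -p pics; ls; cat > h.py <<'E'
import numpy as np,cv2
from bench import telemetry, grab_frame, calibration, sign_off, find_in, env
def save(n,im): cv2.imwrite('pics/'+n,cv2.cvtColor(im,cv2.COLOR_RGB2BGR))
def world(cam,D,u,v):
    c=calibration(cam);K=np.array(c['intrinsics']);T=np.array(c['extrinsics'])
    p=np.stack([(u-K[0,2])/K[0,0]*D,(v-K[1,2])/K[1,1]*D,D,np.ones_like(D)],-1)
    return (p@np.linalg.inv(T).T)[...,:3]
def cloud(cam,D):
    v,u=np.mgrid[:D.shape[0],:D.shape[1]].astype(float)
    return world(cam,D.astype(float),u,v)
E
python3 - <<'E'
from h import *
im,D=grab_frame('top');save('top0.png',im);np.save('top0.npy',D);np.save('top0i.npy',im)
P=cloud('top',D)
for t in ['brass_cylinder','silver_cylinder','padlock','loupe','brass_nest','silver_nest','padlock_nest','loupe_nest','tip_stop']:
    for r in find_in(t,'top')[:4]:
        u,v=np.round(r['location']).astype(int); print(t,round(r['score'],2),u,v,P[v,u].round())
im,D=grab_frame('side');save('side0.png',im)
s=telemetry.sense();print(s['tcp_pos'],s['tcp_rot'],s['time'],s['force'])
E
```

```text
pics
brass_cylinder 0.83 423 180 [ 608. -340.   15.]
brass_cylinder 0.73 459 152 [ 684. -442.   18.]
brass_cylinder 0.22 303 245 [440. -15.   3.]
silver_cylinder 0.77 439 237 [ 453. -373.   13.]
padlock 0.92 193 197 [572. 277.  13.]
loupe 0.64 220 261 [399. 198.  28.]
loupe 0.49 248 267 [383. 125.  31.]
loupe 0.45 252 241 [449. 115.  36.]
loupe 0.31 369 182 [ 608. -196.    3.]
brass_nest 0.84 253 181 [616. 118.   5.]
silver_nest 0.7 317 186 [598. -55.   7.]
padlock_nest 0.74 366 181 [ 612. -188.    0.]
loupe_nest 0.94 304 243 [445. -18.   5.]
tip_stop 0.52 380 236 [ 458. -217.   19.]
[239.10042905 495.28285379 207.28020932] [ 0.5988994  -0.37591011  0.5989227   0.37590251] 0.55 [-0.45748126 -0.13422577  0.14537394]
```

View pics/top0.png

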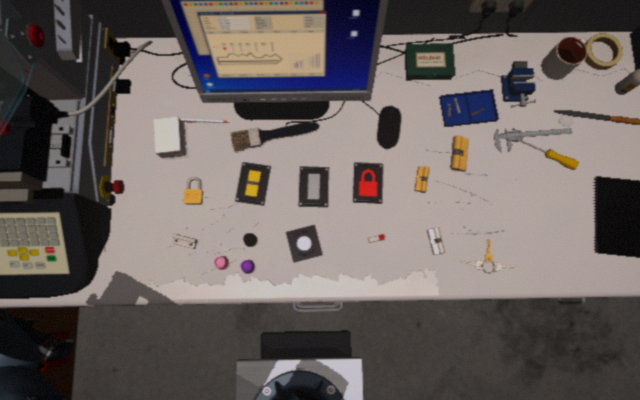

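View pics/side0.png

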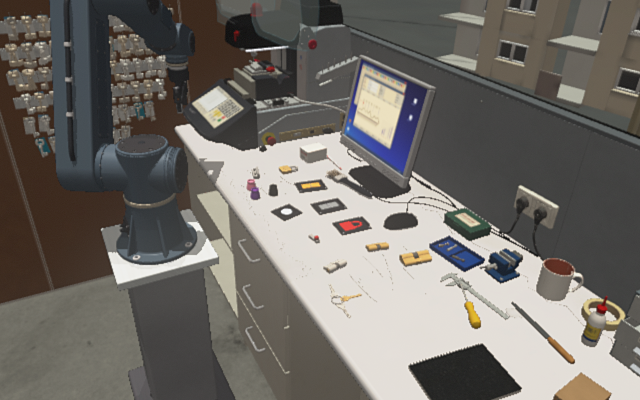

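The top view shows these, with positions in pixels (column, row):
- **Targets:** padlock (193,190), black loupe (250,240), tip stop (377,238).
- **Nests:** brass (253,183), silver (314,186), padlock (367,183), loupe (304,243).
- **Brass cylinder candidates:** (422,179) is about 26 px, or 70 mm, and (459,153) is about 95 mm. The smaller one fits.
- **Silver candidates:** (435,240) has two halves with a gap. (185,241) has a different shape.
- **Loupe-shaped things:** black (250,240), pink (221,262) and purple (247,267). The black one is meant.

Next I'll measure the poses and make an enlarged crop.

```bash
cat >> h.py <<'E'
def rect(P,m):
    q=P[m][:,:2].astype(np.float32);(c,s,a)=cv2.minAreaRect(q)
    if s[0]<s[1]: s=s[::-1];a+=90
    return np.round(c,1),np.round(s,1),round((a+90)%180-90,1),'med',np.round(q.mean(0),1),'n',len(q)
def blob(P,m,u,v):
    n,l,st,ce=cv2.connectedComponentsWithStats(m.astype(np.uint8),connectivity=8)
    d=[(np.hypot(*(np.argwhere(l==i)-[v,u]).T).min(),i) for i in range(1,n) if st[i,4]>8]
    return l==min(d)[1]
E
python3 - <<'E'
from h import *
im=np.load('top0i.npy');D=np.load('top0.npy');P=cloud('top',D);Z=P[...,2]
t=(abs(P[...,0]-550)<150)&(abs(P[...,1])<400);zt=np.median(Z[t]);print('table z',zt)
for n,u,v,th in [('brass',422,179,8),('brassbig',459,153,8),('silver',435,240,8),('silver?',185,241,6),('padlock',193,190,6),('loupe',250,240,10),('pink',221,262,10),('tip',376,238,6)]:
    b=blob(P,(Z-zt>th),u,v);print(n,rect(P,b),'zmax',np.percentile(Z[b],95).round(1))
hsv=cv2.cvtColor(im,cv2.COLOR_RGB2HSV).astype(int);H,S,V=np.moveaxis(hsv,2,0)
uu=np.arange(640)[None];vv=np.arange(400)[:,None]
for n,u,v,m in [('bn',253,183,(S>120)&(V>120)),('sn',314,186,(V>85)),('pn',367,183,(S>120)&(V>120)),('ln',304,243,(V>120))]:
    box=(abs(uu-u)<26)&(abs(vv-v)<26)
    dk=blob(P,(V<70)&box,u-8,v); print(n,'plate',rect(P,dk),'z',np.median(Z[dk]).round(1))
    k=cv2.dilate(dk.astype(np.uint8),np.ones((3,3)))
    hull=np.zeros(D.shape,np.uint8);cv2.fillConvexPoly(hull,cv2.convexHull(np.argwhere(dk)[:,::-1].astype(np.int32)),1)
    hull=cv2.erode(hull,np.ones((5,5)))
    print('   mark',rect(P,m&(hull>0)))
cr=lambda u,v,w=34:cv2.resize(im[v-w:v+w,u-w:u+w],(266,266),interpolation=cv2.INTER_CUBIC)
save('crops.png',np.vstack([np.hstack([cr(440,168),cr(435,240),cr(193,193)]),np.hstack([cr(240,250),cr(253,183),cr(310,240)])]))
for t in ['top','side']:print(calibration(t)['intrinsics'])
E
```

```text
table z -0.23062204392465446
brass (array([ 613.6, -339. ]), array([69.6, 30.1]), -11.2, 'med', array([ 612.4, -339.5], dtype=float32), 'n', 248) zmax 17.8
brassbig (array([ 497.4, -278.7]), array([596.1,  80.4]), -41.7, 'med', array([ 680.1, -441.8], dtype=float32), 'n', 497) zmax 23.7
silver (array([ 392.2, -211. ]), array([361.9,  70. ]), -71.5, 'med', array([ 440.5, -359. ], dtype=float32), 'n', 258) zmax 18.3
silver? (array([455.5, 298.8]), array([66.7, 23.9]), 74.6, 'med', array([454.7, 295.2], dtype=float32), 'n', 222) zmax 23.6
padlock (array([444.2, 138.5]), array([468. ,  70.8]), 44.4, 'med', array([582.3, 276.4], dtype=float32), 'n', 349) zmax 17.5
loupe (array([379.3,  46.5]), array([246.7,  33. ]), 44.8, 'med', array([453.6, 120.7], dtype=float32), 'n', 141) zmax 37.3
pink (array([359.6,  78.2]), array([280.2,  33. ]), 72.5, 'med', array([395.1, 191.1], dtype=float32), 'n', 149) zmax 38.5
tip (array([ 455. , -210.1]), array([43.3, 14. ]), -81.8, 'med', array([ 454.1, -210.2], dtype=float32), 'n', 82) zmax 20.8
bn plate (array([610.1, 119.1]), array([108.2,  75.9]), -9.4,
[... 454 characters left out ...]
y([389. ,  91.4]), -17.2, 'med', array([ 607.6, -192.1], dtype=float32), 'n', 558) z 4.7
   mark (array([ 465.8, -143.1]), array([372.9,  56. ]), -20.9, 'med', array([ 598.2, -190.7], dtype=float32), 'n', 348)
ln plate (array([392.7, -29.8]), array([186.5,  73.9]), 13.8, 'med', array([444.4, -17.1], dtype=float32), 'n', 605) z 4.7
   mark (array([445. , -17.8]), array([37.5, 37.1]), -0.8, 'med', array([444.9, -17.2], dtype=float32), 'n', 173)
[[461.1941207    0.         319.12966414]
 [  0.         461.1941207  207.52536535]
 [  0.           0.           1.        ]]
[[514.71702928   0.         319.70049929]
 [  0.         514.71702928 202.81726356]
 [  0.           0.           1.        ]]
```

View pics/crops.png

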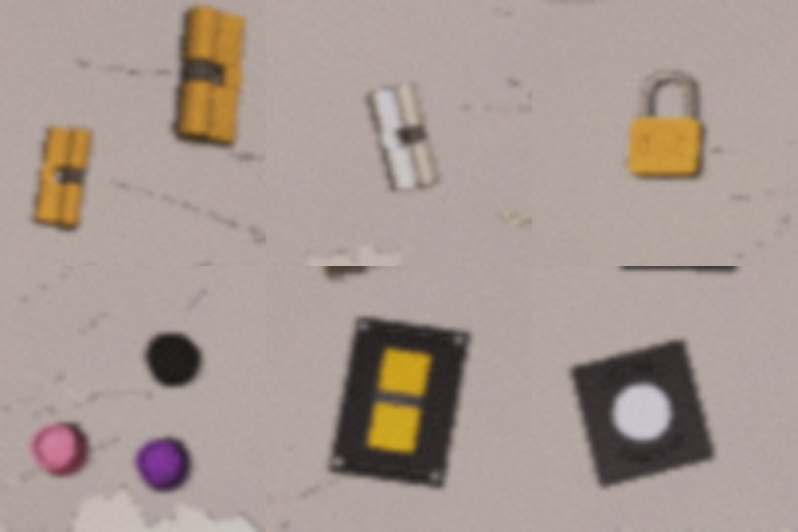

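Zero-depth pixels spoiled some of the rectangles. I'll refit with only valid pixels and print the poses, with the brass goal and moves in tool terms.

```bash
cat >> h.py <<'E'
from scipy.spatial.transform import Rotation as R
def go(x,y,z,longdeg,ref=None):
    """rel. move so that jaws open perpendicular to longdeg direction (world deg)"""
    s=telemetry.sense();w=np.array(s['tcp_rot']);Rc=R.from_quat(w[[1,2,3,0]])
    p=np.array(s['tcp_pos']);out=[]
    for k in (90,-90):
        a=np.radians(longdeg+k);zt=np.array([np.cos(a),np.sin(a),0]);xt=np.array([0,0,-1.])
        Rt=R.from_matrix(np.stack([xt,np.cross(zt,xt),zt],1))
        out.append((Rc.inv()*Rt).as_rotvec(degrees=True).round(2))
    print('shift cm',(Rc.inv().apply(np.array([x,y,z])-p)/10).round(2),'turn',out[0],'or',out[1],'| tcp',p.round(1),'jaw',np.round(Rc.as_matrix()[:,2],3),'t',s['time'],'w',np.round(s['width'],1),'q',np.round(s['joint_pos'],2))
E
python3 - <<'E'
from h import *
im=np.load('top0i.npy');D=np.load('top0.npy');P=cloud('top',D);Z=P[...,2];ok=D>0
for n,u,v,th in [('brass',422,179,13),('big',459,153,13),('silver',435,240,13),('silver?',185,241,6),('padlock',193,190,8),('padlockbody',193,195,12),('loupe',250,240,30),('tip',376,238,6)]:
    b=blob(P,(Z>th)&ok&(Z<60),u,v);print(n,rect(P,b),np.percentile(Z[b],95).round(1))
hsv=cv2.cvtColor(im,cv2.COLOR_RGB2HSV).astype(int);H,S,V=np.moveaxis(hsv,2,0)
uu=np.arange(640)[None];vv=np.arange(400)[:,None]
for n,u,v,m in [('bn',253,183,(S>120)&(V>120)),('sn',314,186,(V>85)),('pn',367,183,(S>120)&(V>120)),('ln',304,243,(V>120))]:
    box=(abs(uu-u)<26)&(abs(vv-v)<26)
    dk=blob(P,(V<70)&box,u-8,v)
    hull=np.zeros(D.shape,np.uint8);cv2.fillConvexPoly(hull,cv2.convexHull(np.argwhere(dk)[:,::-1].astype(np.int32)),1)
    print(n,'plate',rect(P,(hull>0)&ok))
    hull=cv2.erode(hull,np.ones((5,5)));mm=m&(hull>0)&ok
    print('   mark',rect(P,mm))
    if n=='pn':
        q=P[mm];print('shackle side: mean x by half', [ (abs(P[...,1][mm&(abs(P[...,0]-xx)<6)]-P[...,1][mm].mean()).max()).round() for xx in (575,590,610,630,640) if (mm&(abs(P[...,0]-xx)<6)).any()])
go(613,-339,90,-11.2)
E
```

```text
brass (array([ 612.6, -342.2]), array([67.7, 21.3]), -13.1, 'med', array([ 612. , -345.3], dtype=float32), 'n', 105) 19.5
big (array([ 683.5, -445.4]), array([95.6, 40.7]), -8.1, 'med', array([ 682.3, -441.9], dtype=float32), 'n', 385) 24.1
silver (array([ 445.6, -370.1]), array([67.7, 18.3]), 10.8, 'med', array([ 444. , -372.7], dtype=float32), 'n', 104) 19.4
silver? (array([454.9, 296.8]), array([62.4, 23.9]), 74.6, 'med', array([454.6, 295.1], dtype=float32), 'n', 221) 23.6
padlock (array([579.4, 277.7]), array([48.5, 48.4]), 89.8, 'med', array([575.6, 277.6], dtype=float32), 'n', 274) 17.7
padlockbody (array([579., 278.]), array([47.8, 46.7]), 0.2, 'med', array([575. , 277.4], dtype=float32), 'n', 220) 18.1
loupe (array([456.5, 122.8]), array([26.6, 26.6]), -87.3, 'med', array([457.3, 123.1], dtype=float32), 'n', 51) 38.3
tip (array([ 455. , -210.1]), array([43.3, 14. ]), -81.8, 'med', array([ 454.2, -210.3], dtype=float32), 'n', 81) 20.9
bn plate (array([609.9, 118.8]), array([110.8,  78.8]), -8.8, 'med', array([609.5, 119. ], dtype=float32), 'n', 1095)
   mark (array([610.4, 11
[... 402 characters left out ...]
5.4, -191.8], dtype=float32), 'n', 1075)
   mark (array([ 607.6, -191.9]), array([74.6, 46.7]), -2.1, 'med', array([ 599.9, -191.5], dtype=float32), 'n', 346)
shackle side: mean x by half [np.float64(24.0), np.float64(23.0), np.float64(23.0), np.float64(19.0), np.float64(17.0)]
ln plate (array([444.8, -16.8]), array([81. , 76.6]), 13.0, 'med', array([444.4, -17.1], dtype=float32), 'n', 874)
   mark (array([445. , -17.8]), array([37.5, 37.1]), -0.8, 'med', array([444.9, -17.2], dtype=float32), 'n', 173)
shift cm [ 11.73 -69.94 -58.87] turn [-14.57  -0.    -0.  ] or [165.43  -0.     0.  ] | tcp [239.1 495.3 207.3] jaw [ 0.435  0.901 -0.   ] t 0.55 w 85.6 q [ 1.04  0.35  1.65  0.    1.14 -0.08]
```

Brass cylinder confirmed as the small one at (422,179): it measures 70x30 mm, and the other is 96x41 mm. The black loupe is at (250,240). Moving to the brass cylinder.

```bash
python3 -m handwheel '[0,-69.9,-58.9,-14.6,0,0,0.8, 0,-69.9,-58.9,-14.6,0,0,0.8, 0,-69.9,-58.9,-14.6,0,0,0.8, 0,-69.9,-58.9,-14.6,0,0,0.8, 0,-69.9,-58.9,-14.6,0,0,0.8, 0,-69.9,-58.9,-14.6,0,0,0.8, 0,-69.9,-58.9,-14.6,0,0,0.8, 0,-69.9,-58.9,-14.6,0,0,0.8, 0,-69.9,-58.9,-14.6,0,0,0.8, 0,-69.9,-58.9,-14.6,0,0,0.8]'; python3 -c "
from h import *
go(613,-339,90,-11.2)"
```

```text
time: 1.38
tcp_pos: [408.2, 116.8, 207.6]
tcp_rot: [0.547, -0.449, 0.546, 0.449]
force: [0.7, 0.3, -0.1]
width: 68.3
shift cm [ 11.77 -28.92 -40.75] turn [0.03 0.02 0.04] or [-1.7997e+02 -6.0000e-02  3.0000e-02] | tcp [408.2 116.8 207.6] jaw [0.194 0.981 0.   ] t 1.3833 w 68.3 q [ 0.17  0.12  1.95  0.    1.07 -1.21]
```

```bash
python3 -m handwheel '[0,-28.9,-40.7,0,0,0,0.7, 0,-28.9,-40.7,0,0,0,0.7, 0,-28.9,-40.7,0,0,0,0.7, 0,-28.9,-40.7,0,0,0,0.7, 0,-28.9,-40.7,0,0,0,0.7, 0,-28.9,-40.7,0,0,0,0.7, 6,-28.9,-40.7,0,0,0,0.7, 11.8,-28.9,-40.7,0,0,0,0.7, 11.8,-28.9,-40.7,0,0,0,0.7, 11.8,-28.9,-40.7,0,0,0,0.7]'; python3 -c "
from h import *
go(613,-339,90,-11.2)
im,D=grab_frame('top');P=cloud('top',D);Z=P[...,2];ok=D>0;np.save('t1.npy',D);np.save('t1i.npy',im)
im2=np.load('top0i.npy');D0=np.load('top0.npy');P=cloud('top',D0);Z=P[...,2]
for n,u,v,th in [('silver',435,240,8),('padlock',193,190,6),('loupe',250,240,12)]:
    b=blob(P,(Z>th)&(D0>0)&(Z<60),u,v);print(n,rect(P,b))"
```

```text
time: 2.22
tcp_pos: [572.8, -249.4, 139.1]
tcp_rot: [0.546, -0.449, 0.546, 0.449]
force: [1.0, 0.4, -0.3]
width: 59.4
shift cm [ 4.91 -5.68 -8.01] turn [ 0.01 -0.    0.02] or [-1.7999e+02 -3.0000e-02 -1.0000e-02] | tcp [ 572.8 -249.4  139.1] jaw [ 0.194  0.981 -0.   ] t 2.2167 w 59.4 q [-0.49  0.56  1.51  0.    1.07 -1.86]
silver (array([ 444.1, -366.8]), array([69. , 31.2]), 11.7, 'med', array([ 443.7, -366.6], dtype=float32), 'n', 242)
padlock (array([592. , 278.4]), array([74.5, 49.4]), 1.2, 'med', array([583.2, 277.4], dtype=float32), 'n', 347)
loupe (array([454.8, 122.7]), array([30.9, 29.5]), 83.4, 'med', array([454.7, 122.2], dtype=float32), 'n', 135)
```

```bash
python3 -m handwheel '[4.9,-5.7,-8,0,0,0,0.7, 4.9,-5.7,-8,0,0,0,0.7, 4.9,-5.7,-8,0,0,0,0.7, 4.9,-5.7,-8,0,0,0,0.7, 9,-5.7,-8,0,0,0,0.7, 9,-5.7,-8,0,0,0,0.7, 9,-5.7,-8,0,0,0,0.7]'; python3 -c "
from h import *
go(613,-339,2,-11.2)
im,D=grab_frame('side');save('s1.png',cv2.resize(im[180:300,300:480],(720,480)))"
```

```text
time: 2.85
tcp_pos: [611.6, -335.8, 48.8]
tcp_rot: [0.546, -0.448, 0.547, 0.45]
force: [0.3, -0.2, 0.7]
width: 59.8
shift cm [ 4.68 -0.21 -0.29] turn [ 0.04  0.09 -0.22] or [-1.7996e+02  3.4000e-01  1.4000e-01] | tcp [ 611.6 -335.8   48.8] jaw [0.194 0.981 0.002] t 2.85 w 59.8 q [-0.57  0.79  1.33  0.    1.02 -1.94]
```

View pics/s1.png

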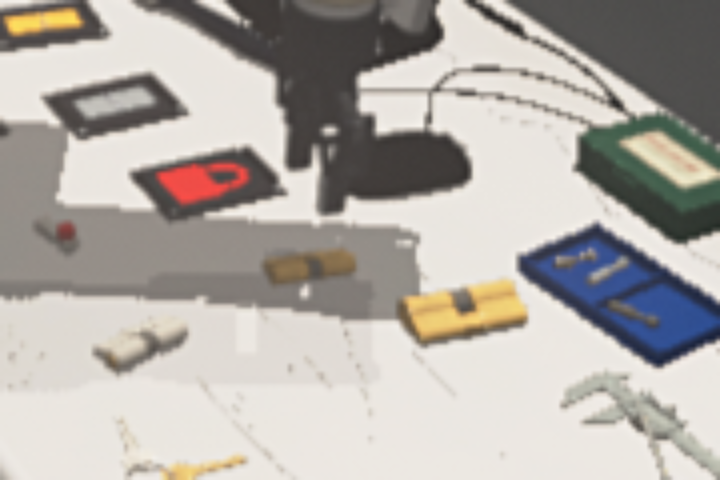

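The fingers (crop 330,210) hang straight above the small brass cylinder (crop 310,265). Descending and gripping.

```bash
python3 -m handwheel '[2.5,0,0,0,0,0,0.7, 4.2,0,0,0,0,0,0.7, 4.2,0,0,0,0,0,0.7, 4.2,0,0,0,0,0,0.7, 4.2,0,0,0,0,0,0, 4.2,0,0,0,0,0,0, 4.2,0,0,0,0,0,0, 4.2,0,0,0,0,0,0, 4.2,0,0,0,0,0,0, 4.2,0,0,0,0,0,0]'; python3 -c "
from h import *
go(613,-339,2,-11.2)"
```

```text
time: 3.73
tcp_pos: [612.8, -337.0, 8.3]
tcp_rot: [0.546, -0.449, 0.546, 0.449]
force: [0.4, -0.1, 0.5]
width: -0.3
shift cm [ 0.63 -0.06 -0.19] turn [ 0.03 -0.01  0.01] or [-1.7997e+02 -2.0000e-02 -1.0000e-02] | tcp [ 612.8 -337.     8.3] jaw [ 0.194  0.981 -0.   ] t 3.7333 w -0.3 q [-0.57  0.84  1.34 -0.    0.96 -1.95]
```

The gripper closed on nothing (width -0.3), so I'll look.

```bash
python3 -c "
from h import *
im,D=grab_frame('side');im2,D2=grab_frame('top')
a=cv2.resize(im[190:290,310:430],(480,400));b=cv2.resize(im2[140:220,380:476],(480,400))
save('s2.png',np.vstack([a,b])[:800][:, :])
save('s2.png',np.hstack([a[:, :400],b[:, :400]]))
c=calibration('side');T=np.array(c['extrinsics']);p=T@[612.8,-337,8,1];print((np.array(c['intrinsics'])@p[:3]/p[2]))"
```

```text
[377.13526199 245.71702543   1.        ]
```

View pics/s2.png

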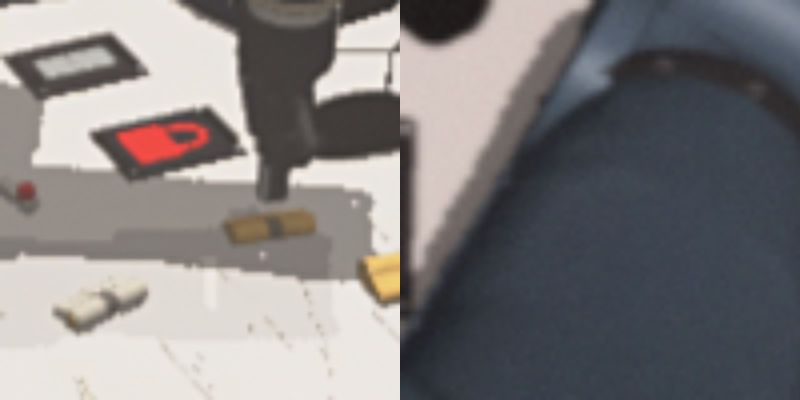

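```bash
python3 -c "
from h import *
im,D=grab_frame('side');P=cloud('side',D)
for v in range(228,250,2): print(v,[tuple(P[v,u].round().astype(int)) for u in (374,377,380)], im[v,377])
b=(D>0)&(P[...,2]>5)&(P[...,2]<30)&(abs(P[...,0]-612)<60)&(abs(P[...,1]+340)<50)&(np.arange(400)[:,None]>235)&(im[...,0].astype(int)>im[...,2]+25)
print(rect(P,b),P[b].min(0),P[b].max(0))
s=telemetry.sense();print(s)"
```

```text
228 [(np.int64(601), np.int64(-328), np.int64(73)), (np.int64(597), np.int64(-349), np.int64(87)), (np.int64(592), np.int64(-370), np.int64(100))] [69 65 64]
230 [(np.int64(600), np.int64(-330), np.int64(67)), (np.int64(598), np.int64(-349), np.int64(79)), (np.int64(591), np.int64(-373), np.int64(95))] [69 64 63]
232 [(np.int64(603), np.int64(-327), np.int64(57)), (np.int64(603), np.int64(-343), np.int64(66)), (np.int64(598), np.int64(-365), np.int64(81))] [83 79 77]
234 [(np.int64(600), np.int64(-332), np.int64(54)), (np.int64(605), np.int64(-342), np.int64(58)), (np.int64(609), np.int64(-351), np.int64(62))] [80 76 74]
236 [(np.int64(600), np.int64(-334), np.int64(47)), (np.int64(601), np.int64(-347), np.int64(55)), (np.int64(611), np.int64(-350), np.int64(54))] [77 73 71]
238 [(np.int64(599), np.int64(-336), np.int64(41)), (np.int64(603), np.int64(-345), np.int64(46)), (np.int64(612), np.int64(-349), np.int64(45))] [73 68 67]
240 [(np.int64(629), np.int64(-296), np.int64(0)), (np.int64(610), np.int64(-337), np.int64(31)), (np.int64(649), np.int64(-301), np.int64(-3))] [105 102  98
[... 822 characters left out ...]
7859003]
{'time': 3.8833, 'joint_pos': array([-5.69324608e-01,  8.42871843e-01,  1.34350684e+00,  3.33730499e-05,
        9.55285173e-01, -1.94506805e+00]), 'qd': array([-3.93267951e-05,  6.05372530e-04,  1.41697474e-03, -1.89767332e-03,
        7.81339017e-04,  5.77202079e-04]), 'joint_torque': array([ 2.91262273e-03, -7.22728086e+01, -2.56168914e+01, -2.14602478e-04,
        2.24371281e-03,  1.07259316e-04]), 'tcp_pos': array([ 612.72866257, -336.93859745,    7.98156848]), 'tcp_rot': array([ 0.54631571, -0.4489059 ,  0.54631292,  0.44895973]), 'force': array([ 0.30910074, -0.2680517 ,  0.17213193]), 'ft_torque': array([-0.00750894,  0.06178817, -0.00424893]), 'width': -0.09595660693175223}
```

```bash
python3 -c "
from h import *
print(env, [ (k,getattr(env,k)) for k in dir(env) if not k.startswith('__')])"; python3 -m handwheel '[0,-0.1,-0.2,0,0,0,0.7, 0,-0.1,-0.2,0,0,0,0.7, 0,-0.1,-0.2,0,0,0,0.7, 0,-0.1,-0.2,0,0,0,0.7, 0,-0.1,-0.2,0,0,0,0.7, 0,-0.1,-0.2,0,0,0,0.7]'; python3 -c "
from h import *
im,D=grab_frame('side');P=cloud('side',D)
for u in range(368,388): print(u,[int(P[v,u,2]) for v in range(226,252,2)], P[234,u].round())
save('s3.png',cv2.resize(im[190:270,325:445],(720,480)))
print(telemetry.sense()['tcp_pos'],telemetry.sense()['width'])"
```

```text
<Robot object at 0x7fe048e20050> [('IKError', <class 'bench.IKError'>), ('tcp_to_grasp', 18.700000000000003)]
time: 4.38
tcp_pos: [613.3, -339.1, 8.0]
tcp_rot: [0.546, -0.449, 0.546, 0.449]
force: [0.5, 0.1, -0.1]
width: 60.1
368 [12, 3, 0, 0, 0, 0, 0, 1, 0, 15, 18, 14, 4] [ 630. -258.   -0.]
369 [7, 2, -2, -1, 0, 3, 0, 1, 0, 7, 16, 17, 5] [ 633. -258.   -0.]
370 [7, 1, 0, 0, 3, 0, -2, -1, 0, 9, 18, 12, 5] [ 632. -265.    4.]
371 [64, 54, 53, 45, 1, -2, 0, 0, -3, 9, 12, 16, 1] [ 637. -264.    2.]
372 [62, 56, 54, 43, -2, 0, -1, 0, 0, 10, 16, 10, 6] [ 644. -261.   -2.]
373 [65, 56, 49, 42, 0, 4, -1, 1, -1, 11, 15, 12, 0] [ 645. -265.   -0.]
374 [65, 56, 52, 38, -1, 1, -3, 1, 4, 8, 16, 16, -1] [ 649. -264.   -1.]
375 [61, 54, 45, 40, 2, -2, 1, -1, -1, 8, 14, 11, 4] [ 649. -271.    3.]
376 [65, 57, 49, 39, -1, -3, 0, -1, -1, 11, 10, 12, 0] [ 655. -267.   -2.]
377 [61, 48, 47, 39, 2, 0, 1, 6, 0, 8, 15, 8, 0] [ 654. -274.    3.]
378 [105, 3, 3, -3, -3, 2, -1, 0, 1, 17, 15, 9, -1] [ 663. -268.   -3.]
379 [106, 93, -1, 0, 1, 66, 61, 55, 49, 11, 20, 10, 0] [ 662. -275.    1.]
380 [105, 101, 90, 81, 80, 70, 64, 54, 48, 41, 15, 6, 0] [ 592. -373.   80.]
381 [102, 101, 96, 89, 84, 69, 62, 58, 51, 41, 11, 7, -4] [ 592. -379.   84.]
382 [104, -4, 0, 92, 92, 75, 66, 57, 53, 36, 14, 7, 2] [ 587. -390.   92.]
383 [105, 111, 106, 97, 91, 81, 63, 59, 50, 37, 12, 4, 0] [ 590. -391.   91.]
384 [121, 116, 109, 106, 92, 89, 65, 57, 50, 36, 13, 4, 0] [ 592. -394.   93.]
385 [125, 118, 109, 103, 94, 83, 66, 57, 51, 15, 9, 2, 0] [ 593. -397.   94.]
386 [122, 114, 111, 96, 95, 85, 65, -2, 0, 18, 11, -1, -1] [ 595. -400.   96.]
387 [125, 118, 113, 95, 91, 0, 4, -1, -4, 18, 15, 0, -1] [ 601. -396.   91.]
[ 613.36058058 -339.0776767     8.00644429] 59.888601740032506
```

View pics/s3.png

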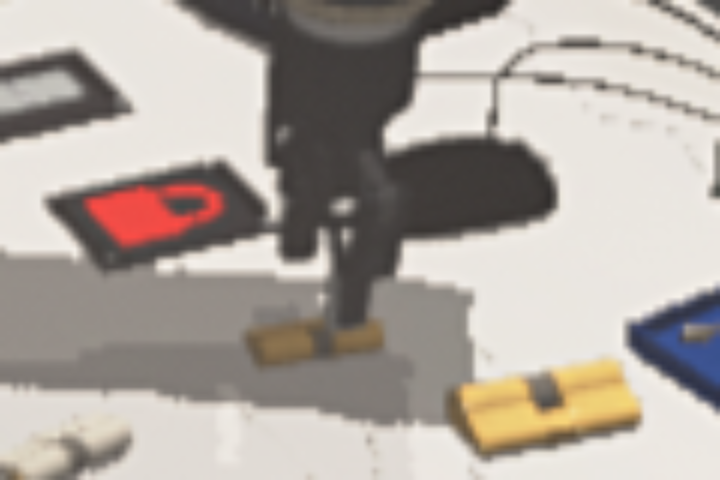

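The visible fingertips are at z≈37 while the reported TCP z is 8, so the reported height is about 28 mm off. I'll check the lateral position from the finger points, then go lower.

```bash
python3 -c "
from h import *
im,D=grab_frame('side');P=cloud('side',D);v,u=np.mgrid[:400,:640]
for n,m in [('far',(u>=371)&(u<=377)),('near',(u>=380)&(u<=386))]:
    b=m&(D>0)&(v>220)&(v<248)&(P[...,2]>34)&(P[...,2]<66)&(abs(P[...,0]-613)<40);q=P[b]
    print(n,len(q),q.mean(0).round(1),q.min(0).round(),q.max(0).round())
    L=np.array([np.cos(np.radians(-11.2)),np.sin(np.radians(-11.2))]);J=np.array([-L[1],L[0]])
    d=q[:,:2]-[613.4,-339.1];print(' along',np.percentile(d@L,[3,50,97]).round(1),' jaw',np.percentile(d@J,[3,50,97]).round(1))
"; python3 -m handwheel '[1.0,0,0,0,0,0,0.7, 2.0,0,0,0,0,0,0.7, 2.0,0,0,0,0,0,0.7, 2.0,0,0,0,0,0,0.7]'
```

```text
far 51 [ 616.8 -306.2   51.5] [ 607. -312.   36.] [ 629. -297.   65.]
 along [-12.3  -3.9   7.9]  jaw [27.1 32.8 39.8]
near 41 [ 603.1 -375.7   53.3] [ 594. -383.   36.] [ 613. -365.   65.]
 along [-11.4  -3.3   6.6]  jaw [-45.3 -38.1 -30.4]
time: 4.82
tcp_pos: [612.7, -338.7, -13.4]
tcp_rot: [0.546, -0.448, 0.547, 0.45]
force: [-0.5, -0.2, -0.6]
width: 60.0
```

```bash
python3 -m handwheel '[0.9,0,0,0,0,0,0.7, 0.9,0,0,0,0,0,0.7, 0.9,0,0,0,0,0,0.7, 0.9,0,0,0,0,0,0, 0.9,0,0,0,0,0,0, 0.9,0,0,0,0,0,0, 0.9,0,0,0,0,0,0, 0.9,0,0,0,0,0,0, 0.9,0,0,0,0,0,0, 0.9,0,0,0,0,0,0]'
```

```text
time: 5.65
tcp_pos: [613.7, -339.4, -20.3]
tcp_rot: [0.546, -0.449, 0.546, 0.449]
force: [-0.6, 0.7, 5.7]
width: 28.0
```

```bash
python3 -m handwheel '[0,0,0,0,0,0,0, 0,0,0,0,0,0,0, -3,0,0,0,0,0,0, -6,0,0,0,0,0,0, -8,0,0,0,0,0,0, -8,0,0,0,0,0,0, -8,0,0,0,0,0,0]'; python3 -c "
from h import *
im,D=grab_frame('side');save('s4.png',cv2.resize(im[190:270,325:445],(720,480)))
go(610.2,119.2,60,-9.1)"
```

```text
time: 6.23
tcp_pos: [613.5, -339.1, 59.4]
tcp_rot: [0.546, -0.449, 0.546, 0.449]
force: [0.2, -0.5, -2.4]
width: 27.4
shift cm [-0.17  9.13 44.87] turn [-2.07  0.03 -0.07] or [ 1.7793e+02 -1.2000e-01 -5.0000e-02] | tcp [ 612.8 -338.7   57.9] jaw [0.194 0.981 0.001] t 6.2833 w 27.8 q [-0.57  0.78  1.32  0.    1.04 -1.95]
```

View pics/s4.png

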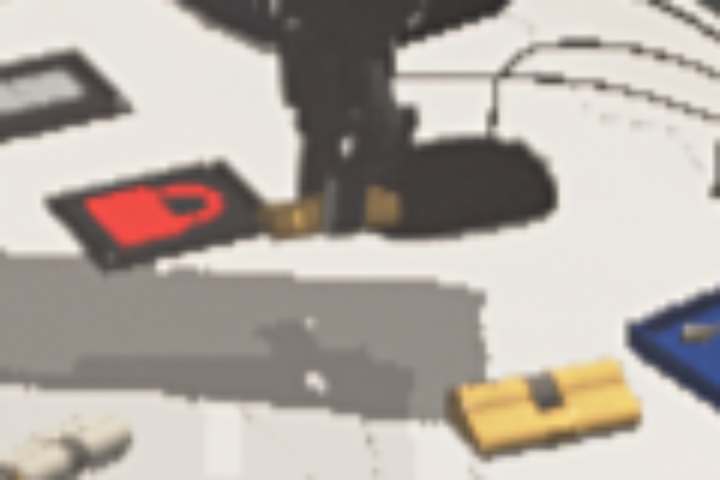

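Brass is lifted and held at the middle. Moving to its nest.

```bash
python3 -m handwheel '[0,9.1,44.9,-2.1,0,0,0, 0,9.1,44.9,-2.1,0,0,0, 0,9.1,44.9,-2.1,0,0,0, 0,9.1,44.9,-2.1,0,0,0, 0,9.1,44.9,-2.1,0,0,0, 0,9.1,44.9,-2.1,0,0,0, 0,9.1,44.9,-2.1,0,0,0, 0,9.1,44.9,-2.1,0,0,0, 0,9.1,44.9,-2.1,0,0,0, 0,9.1,44.9,-2.1,0,0,0]'; python3 -c "
from h import *
go(610.2,119.2,-14.5,-9.1)"
```

```text
time: 7.12
tcp_pos: [609.7, 79.5, 57.0]
tcp_rot: [0.537, -0.458, 0.539, 0.46]
force: [0.4, -0.3, -2.1]
width: 27.8
shift cm [7.15 0.56 3.93] turn [ 0.02 -0.04 -0.18] or [-1.7998e+02  2.8000e-01 -6.0000e-02] | tcp [609.7  79.5  57. ] jaw [ 0.158  0.987 -0.001] t 7.1167 w 27.8 q [ 0.05  0.65  1.59  0.    0.91 -1.36]
```

```bash
python3 -m handwheel '[0,0.5,3.9,0,0,0,0, 0,0.5,3.9,0,0,0,0, 2,0.5,3.9,0,0,0,0, 4,0.5,3.9,0,0,0,0, 4,0.5,3.9,0,0,0,0, 4,0.5,3.9,0,0,0,0, 4,0.5,3.9,0,0,0,0]'; python3 -c "
from h import *
go(610.2,119.2,-14.5,-9.1)"
```

```text
time: 7.7
tcp_pos: [612.5, 116.7, 19.0]
tcp_rot: [0.538, -0.459, 0.538, 0.459]
force: [-0.0, 0.7, -0.8]
width: 27.5
shift cm [3.35 0.26 0.21] turn [ 0.01 -0.01 -0.03] or [-1.7999e+02  5.0000e-02 -1.0000e-02] | tcp [612.5 116.7  19. ] jaw [ 0.158  0.987 -0.   ] t 7.7 w 27.5 q [ 0.11  0.71  1.58 -0.    0.85 -1.3 ]
```

```bash
python3 -m handwheel '[1.5,0.3,0.2,0,0,0,0, 2.4,0.3,0.2,0,0,0,0, 2.9,0.3,0.2,0,0,0,0, 3.2,0.3,0.2,0,0,0,0, 3.35,0.3,0.2,0,0,0,0, 3.35,0.3,0.2,0,0,0,0, 3.35,0.3,0.2,0,0,0,0]'; python3 -c "
from h import *
go(610.2,119.2,-14.5,-9.1)"
```

```text
time: 8.28
tcp_pos: [610.1, 119.3, -14.1]
tcp_rot: [0.538, -0.459, 0.538, 0.459]
force: [0.2, 0.7, -1.3]
width: 27.7
shift cm [ 0.04 -0.01 -0.01] turn [0.02 0.01 0.03] or [-1.7998e+02 -4.0000e-02  1.0000e-02] | tcp [610.1 119.3 -14.1] jaw [0.158 0.987 0.   ] t 8.2833 w 27.7 q [ 0.12  0.76  1.59 -0.    0.79 -1.29]
```

```bash
python3 -m handwheel '[0.1,0,0,0,0,0,0, 0.1,0,0,0,0,0,0, 0.1,0,0,0,0,0,0.6, 0.1,0,0,0,0,0,0.6, 0.1,0,0,0,0,0,0.6, -3,0,0,0,0,0,0.6, -7,0,0,0,0,0,0.7, -10,0,0,0,0,0,0.7, -12,0,0,0,0,0,0.7]'; python3 -c "
from h import *
go(444.5,-366.8,60,11.7)"
```

```text
time: 9.03
tcp_pos: [610.9, 119.5, 109.1]
tcp_rot: [0.539, -0.46, 0.537, 0.458]
force: [0.3, 0.1, 0.9]
width: 59.6
shift cm [  4.82   8.79 -50.65] turn [-2.077e+01  2.000e-02  2.100e-01] or [ 1.5923e+02  3.0000e-01 -3.0000e-02] | tcp [610.9 119.5 109.1] jaw [0.158 0.987 0.001] t 9.0333 w 59.6 q [ 0.12  0.59  1.54  0.    1.01 -1.29]
```

```bash
python3 -m handwheel '[0,8.8,-50.7,-20.8,0,0,0.7, 0,8.8,-50.7,-20.8,0,0,0.7, 0,8.8,-50.7,-20.8,0,0,0.7, 0,8.8,-50.7,-20.8,0,0,0.7, 0,8.8,-50.7,-20.8,0,0,0.7, 0,8.8,-50.7,-20.8,0,0,0.7, 0,8.8,-50.7,-20.8,0,0,0.7, 0,8.8,-50.7,-20.8,0,0,0.7, 0,8.8,-50.7,-20.8,0,0,0.7, 0,8.8,-50.7,-20.8,0,0,0.7]'; python3 -c "
from h import *
go(444.5,-366.8,40,11.7)
im,D=grab_frame('top');P=cloud('top',D);Z=P[...,2]
hsv=cv2.cvtColor(im,cv2.COLOR_RGB2HSV);m=(hsv[...,1]>110)&(hsv[...,2]>110)&(D>0)&(Z>13)&(Z<30)&(abs(P[...,0]-610)<60)&(abs(P[...,1]-119)<40)
m2=(D>0)&(Z>15)&(Z<30)&(abs(P[...,0]-610)<38)&(abs(P[...,1]-119)<30)
print(rect(P,m),rect(P,m2));save('t2.png',cv2.resize(im[145:225,210:290],(400,400),interpolation=cv2.INTER_CUBIC))"
```

```text
time: 9.87
tcp_pos: [475.2, -272.8, 105.8]
tcp_rot: [-0.446, 0.549, -0.446, -0.548]
force: [0.9, -0.1, 0.9]
width: 59.9
shift cm [ 6.59  4.92 -8.58] turn [ 0.03 -0.02  0.02] or [-1.7997e+02 -4.0000e-02 -4.0000e-02] | tcp [ 475.2 -272.8  105.8] jaw [-0.203  0.979 -0.   ] t 9.8667 w 59.9 q [-0.61  0.47  1.75  0.    0.92 -2.38]
(array([609.8, 117.7]), array([68.4, 29.8]), -10.5, 'med', array([609.7, 116.5], dtype=float32), 'n', 221) (array([609.3, 116.1]), array([68.7, 28.9]), -8.4, 'med', array([609.1, 114.5], dtype=float32), 'n', 199)
```

View pics/t2.png

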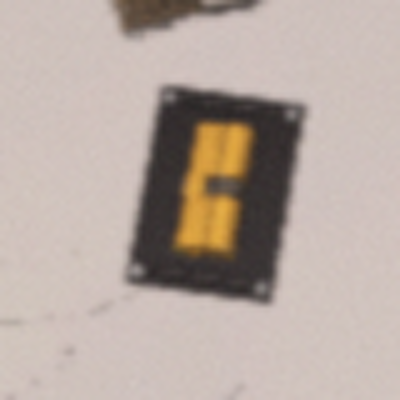

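The brass cylinder lies in its nest: rectangle centre (609.8,117.7) against the mark at (610.2,119.2), about 1.5 mm off and aligned. Now the silver one.

```bash
python3 -m handwheel '[0,4.9,-8.6,0,0,0,0.7, 0,4.9,-8.6,0,0,0,0.7, 2,4.9,-8.6,0,0,0,0.7, 5,4.9,-8.6,0,0,0,0.7, 6.5,4.9,-8.6,0,0,0,0.7, 6.5,4.9,-8.6,0,0,0,0.7, 6.5,4.9,-8.6,0,0,0,0.7, 6.5,4.9,-8.6,0,0,0,0.7]'; python3 -c "
from h import *
go(444.5,-366.8,-21.5,11.7)"
```

```text
time: 10.58
tcp_pos: [446.3, -365.4, 41.8]
tcp_rot: [-0.446, 0.549, -0.446, -0.548]
force: [-0.3, -0.6, -0.5]
width: 59.9
shift cm [ 6.33  0.21 -0.09] turn [ 0.05 -0.08  0.05] or [-1.7995e+02 -8.0000e-02 -1.3000e-01] | tcp [ 446.3 -365.4   41.8] jaw [-0.204  0.979 -0.001] t 10.5833 w 59.9 q [-0.77  0.61  1.7  -0.    0.82 -2.54]
```

```bash
python3 -m handwheel '[2.5,0.2,-0.1,0,0,0,0.7, 5,0.2,-0.1,0,0,0,0.7, 6.3,0.2,-0.1,0,0,0,0.7, 6.3,0.2,-0.1,0,0,0,0.7, 6.3,0.2,-0.1,0,0,0,0, 6.3,0.2,-0.1,0,0,0,0, 6.3,0.2,-0.1,0,0,0,0, 6.3,0.2,-0.1,0,0,0,0, 6.3,0.2,-0.1,0,0,0,0, 6.3,0.2,-0.1,0,0,0,0]'; python3 -m handwheel '[0,0,0,0,0,0,0, 0,0,0,0,0,0,0]'
```

```text
time: 11.42
tcp_pos: [444.8, -367.3, -20.6]
tcp_rot: [-0.446, 0.549, -0.446, -0.547]
force: [-0.4, -0.1, 5.7]
width: 28.1
time: 11.58
tcp_pos: [444.8, -367.3, -20.6]
tcp_rot: [-0.446, 0.549, -0.446, -0.547]
force: [-0.8, 1.5, 5.7]
width: 27.6
```

```bash
python3 -m handwheel '[-3,0,0,0,0,0,0, -6,0,0,0,0,0,0, -8,0,0,0,0,0,0, -8,0,0,0,0,0,0]'; python3 -c "
from h import *
go(598.5,-44.6,60,-1)"
```

```text
time: 11.92
tcp_pos: [445.9, -368.4, 62.7]
tcp_rot: [-0.446, 0.551, -0.447, -0.546]
force: [0.8, -1.3, -0.6]
width: 27.9
shift cm [  0.18 -21.52  28.6 ] turn [12.74 -0.35  0.3 ] or [-167.26   -0.44   -0.52] | tcp [ 445.9 -368.4   62.7] jaw [-0.203  0.979 -0.007] t 11.9167 w 27.9 q [-0.77  0.58  1.7  -0.    0.86 -2.55]
```

```bash
python3 -m handwheel '[0,-21.5,28.6,12.7,0,0,0, 0,-21.5,28.6,12.7,0,0,0, 0,-21.5,28.6,12.7,0,0,0, 0,-21.5,28.6,12.7,0,0,0, 0,-21.5,28.6,12.7,0,0,0, 0,-21.5,28.6,12.7,0,0,0, 0,-21.5,28.6,12.7,0,0,0, 0,-21.5,28.6,12.7,0,0,0, 0,-21.5,28.6,12.7,0,0,0, 0,-21.5,28.6,12.7,0,0,0]'; python3 -m handwheel '[2,0,0,0,0,0,0, 4,0,0,0,0,0,0, 4,0,0,0,0,0,0, 4,0,0,0,0,0,0]'; python3 -c "
from h import *
go(598.5,-44.6,-15,-1)"
```

```text
time: 12.75
tcp_pos: [597.8, -38.2, 57.5]
tcp_rot: [0.504, -0.497, 0.503, 0.497]
force: [0.2, -0.4, -1.6]
width: 28.3
time: 13.08
tcp_pos: [595.4, -43.0, 16.9]
tcp_rot: [0.504, -0.495, 0.505, 0.496]
force: [0.3, -0.8, -1.1]
width: 27.9
shift cm [ 3.19 -0.32 -0.16] turn [ 0.01  0.01 -0.12] or [-1.7999e+02  1.9000e-01  2.0000e-02] | tcp [595.4 -43.   16.9] jaw [0.017 1.    0.   ] t 13.0833 w 27.9 q [-0.15  0.68  1.65 -0.    0.81 -1.7 ]
```

```bash
python3 -m handwheel '[1.2,-0.3,-0.15,0,0,0,0, 2.3,-0.3,-0.15,0,0,0,0, 2.9,-0.3,-0.15,0,0,0,0, 3.15,-0.3,-0.15,0,0,0,0, 3.2,-0.3,-0.15,0,0,0,0, 3.2,-0.3,-0.15,0,0,0,0]'; python3 -c "
from h import *
go(598.5,-44.6,-15.3,-1)"
```

```text
time: 13.58
tcp_pos: [599.2, -44.3, -14.5]
tcp_rot: [0.504, -0.496, 0.504, 0.496]
force: [-0.2, -0.3, -0.9]
width: 28.1
shift cm [ 0.08  0.07 -0.03] turn [ 0.03  0.   -0.01] or [-1.7997e+02  1.0000e-02  0.0000e+00] | tcp [599.2 -44.3 -14.5] jaw [0.017 1.    0.   ] t 13.5833 w 28.1 q [-0.15  0.74  1.65  0.    0.76 -1.71]
```

```bash
python3 -m handwheel '[0.1,0,0,0,0,0,0, 0.1,0,0,0,0,0,0, 0.1,0,0,0,0,0,0.6, 0.1,0,0,0,0,0,0.6, 0.1,0,0,0,0,0,0.6, -3,0,0,0,0,0,0.6, -7,0,0,0,0,0,0.85, -10,0,0,0,0,0,0.85, -12,0,0,0,0,0,0.85]'; python3 -c "
from h import *
go(575,277.8,100,0.8)"
```

```text
time: 14.33
tcp_pos: [600.3, -44.5, 109.0]
tcp_rot: [0.505, -0.497, 0.503, 0.495]
force: [0.2, 0.6, 0.8]
width: 72.2
shift cm [ 0.88  3.08 32.18] turn [-1.77 -0.03  0.21] or [1.7823e+02 3.3000e-01 5.0000e-02] | tcp [600.3 -44.5 109. ] jaw [ 0.017  1.    -0.   ] t 14.3333 w 72.2 q [-0.15  0.55  1.6   0.    0.98 -1.71]
```

```bash
python3 -m handwheel '[0.9,3.1,32.2,-1.8,0,0,0.85, 0.9,3.1,32.2,-1.8,0,0,0.85, 0.9,3.1,32.2,-1.8,0,0,0.85, 0.9,3.1,32.2,-1.8,0,0,0.85, 0.9,3.1,32.2,-1.8,0,0,0.85, 0.9,3.1,32.2,-1.8,0,0,0.85, 0.9,3.1,32.2,-1.8,0,0,0.85, 0.9,3.1,32.2,-1.8,0,0,0.85, 3,3.1,32.2,-1.8,0,0,0.85, 6,3.1,32.2,-1.8,0,0,0.85]';  python3 -m handwheel '[0,0,0,0,0,0,0.85, 0,0,0,0,0,0,0.85]'; python3 -c "
from h import *
go(575,277.8,-22,0.8)
im,D=grab_frame('top');P=cloud('top',D);Z=P[...,2]
m2=(D>0)&(Z>13)&(Z<30)&(abs(P[...,0]-598)<40)&(abs(P[...,1]+44)<30)
print(rect(P,m2));save('t3.png',cv2.resize(im[140:260,170:390],(800,436),interpolation=cv2.INTER_CUBIC))"
```

```text
time: 15.17
tcp_pos: [574.9, 281.0, 47.4]
tcp_rot: [-0.497, 0.505, -0.494, -0.504]
force: [0.9, -0.8, -0.7]
width: 72.5
time: 15.33
tcp_pos: [572.9, 277.8, 44.8]
tcp_rot: [0.495, -0.503, 0.497, 0.504]
force: [-0.4, 0.5, 0.9]
width: 72.9
shift cm [ 6.68 -0.23  0.  ] turn [ 0.03 -0.06 -0.15] or [-1.7997e+02  2.3000e-01 -9.0000e-02] | tcp [572.9 277.8  44.8] jaw [-0.014  1.    -0.001] t 15.3333 w 72.9 q [ 0.38  0.7   1.53 -0.    0.92 -1.21]
(array([599.9, -45.4]), array([69.5, 29.5]), -1.0, 'med', array([599.6, -47.6], dtype=float32), 'n', 248)
```

View pics/t3.png

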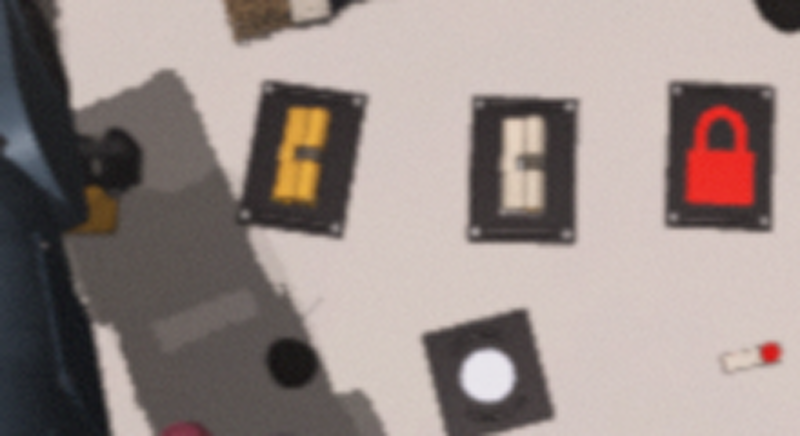

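Both cylinders lie square on their marks. The silver one is at (599.9,-45.4) against about (598.4,-44.5). Gripping the padlock.

```bash
python3 -m handwheel '[2.5,-0.2,0,0,0,0,0.85, 5,-0.2,0,0,0,0,0.85, 6.5,-0.2,0,0,0,0,0.85, 6.7,-0.2,0,0,0,0,0.85, 6.7,-0.2,0,0,0,0,0, 6.7,-0.2,0,0,0,0,0, 6.7,-0.2,0,0,0,0,0, 6.7,-0.2,0,0,0,0,0, 6.7,-0.2,0,0,0,0,0, 6.7,-0.2,0,0,0,0,0]'; python3 -m handwheel '[0,0,0,0,0,0,0, 0,0,0,0,0,0,0]'
```

```text
time: 16.22
tcp_pos: [577.0, 278.7, -19.2]
tcp_rot: [-0.497, 0.504, -0.495, -0.503]
force: [-1.2, -0.6, 7.4]
width: 46.4
time: 16.38
tcp_pos: [577.0, 278.7, -19.2]
tcp_rot: [-0.497, 0.504, -0.495, -0.503]
force: [-1.0, -0.2, 7.3]
width: 46.0
```

```bash
python3 -m handwheel '[-3,0,0,0,0,0,0, -6,0,0,0,0,0,0, -8.5,0,0,0,0,0,0, -8.5,0,0,0,0,0,0]'; python3 -c "
from h import *
go(592.5,-191.5,60,-2.2)"
```

```text
time: 16.72
tcp_pos: [578.5, 279.3, 69.8]
tcp_rot: [-0.499, 0.505, -0.493, -0.502]
force: [0.8, -0.6, -2.3]
width: 46.3
shift cm [  0.84  -0.7  -47.1 ] turn [3.03 0.19 0.48] or [-176.97   -0.73    0.3 ] | tcp [578.5 279.3  69.8] jaw [-0.015  1.     0.003] t 16.7167 w 46.3 q [ 0.38  0.67  1.51 -0.    0.96 -1.21]
```

```bash
python3 -m handwheel '[0,-0.7,-47.1,3,0,0,0, 0,-0.7,-47.1,3,0,0,0, 0,-0.7,-47.1,3,0,0,0, 0,-0.7,-47.1,3,0,0,0, 0,-0.7,-47.1,3,0,0,0, 0,-0.7,-47.1,3,0,0,0, 0,-0.7,-47.1,3,0,0,0, 0,-0.7,-47.1,3,0,0,0, 0,-0.7,-47.1,3,0,0,0, 0,-0.7,-47.1,3,0,0,0]';  python3 -c "
from h import *
go(592.5,-191.5,30,-2.2)"
```

```text
time: 17.55
tcp_pos: [587.4, -140.3, 63.4]
tcp_rot: [0.509, -0.49, 0.509, 0.49]
force: [0.7, 0.2, -2.6]
width: 45.7
shift cm [ 3.34 -0.71 -5.1 ] turn [ 0.03  0.   -0.01] or [-1.7997e+02  1.0000e-02  0.0000e+00] | tcp [ 587.4 -140.3   63.4] jaw [0.038 0.999 0.   ] t 17.55 w 45.7 q [-0.31  0.62  1.62 -0.    0.9  -1.84]
```

```bash
python3 -m handwheel '[0,-0.7,-5.1,0,0,0,0, 0,-0.7,-5.1,0,0,0,0, 2,-0.7,-5.1,0,0,0,0, 4,-0.7,-5.1,0,0,0,0, 4.5,-0.7,-5.1,0,0,0,0, 4.5,-0.7,-5.1,0,0,0,0, 4.5,-0.7,-5.1,0,0,0,0]';  python3 -c "
from h import *
go(592.5,-191.5,-13.9,-2.2)"
```

```text
time: 18.13
tcp_pos: [593.1, -189.3, 18.9]
tcp_rot: [0.509, -0.491, 0.509, 0.491]
force: [0.9, 0.3, -1.6]
width: 45.8
shift cm [ 3.28  0.06 -0.23] turn [ 0.05 -0.   -0.  ] or [-179.95    0.     -0.  ] | tcp [ 593.1 -189.3   18.9] jaw [ 0.037  0.999 -0.   ] t 18.1333 w 45.8 q [-0.38  0.71  1.58 -0.    0.85 -1.92]
```

```bash
python3 -m handwheel '[1.2,0,-0.2,0,0,0,0, 2.3,0,-0.2,0,0,0,0, 3.0,0,-0.2,0,0,0,0, 3.3,0,-0.2,0,0,0,0, 3.3,0,-0.2,0,0,0,0, 3.3,0,-0.2,0,0,0,0]';  python3 -c "
from h import *
go(592.5,-191.5,-13.9,-2.2)"
```

```text
time: 18.63
tcp_pos: [592.4, -191.3, -14.2]
tcp_rot: [0.509, -0.49, 0.51, 0.491]
force: [-6.3, 2.0, 8.0]
width: 46.2
shift cm [-0.03 -0.01 -0.02] turn [ 0.04  0.03 -0.09] or [-1.7996e+02  1.3000e-01  4.0000e-02] | tcp [ 592.4 -191.3  -14.2] jaw [0.038 0.999 0.   ] t 18.6333 w 46.2 q [-0.39  0.76  1.58 -0.    0.8  -1.92]
```

```bash
python3 -m handwheel '[0,0,0,0,0,0,0.85, 0,0,0,0,0,0,0.85, 0,0,0,0,0,0,0.85, 0,0,0,0,0,0,0.85, -3,0,0,0,0,0,0.75, -7,0,0,0,0,0,0.75, -11,0,0,0,0,0,0.75, -13,0,0,0,0,0,0.75]'; python3 -c "
from h import *
go(455.5,122.6,90,13)"
```

```text
time: 19.3
tcp_pos: [594.5, -192.1, 120.2]
tcp_rot: [0.51, -0.492, 0.509, 0.489]
force: [0.9, 0.9, 1.3]
width: 64.5
shift cm [ 2.89 15.09 30.93] turn [-15.17  -0.14   0.27] or [164.83   0.39   0.21] | tcp [ 594.5 -192.1  120.2] jaw [ 0.038  0.999 -0.002] t 19.3 w 64.5 q [-0.39  0.58  1.53 -0.    1.03 -1.92]
```

```bash
python3 -m handwheel '[0,15.1,30.9,-15.2,0,0,0.75, 0,15.1,30.9,-15.2,0,0,0.75, 0,15.1,30.9,-15.2,0,0,0.75, 0,15.1,30.9,-15.2,0,0,0.75, 0,15.1,30.9,-15.2,0,0,0.75, 0,15.1,30.9,-15.2,0,0,0.75, 0,15.1,30.9,-15.2,0,0,0.75, 0,15.1,30.9,-15.2,0,0,0.75, 3,15.1,30.9,-15.2,0,0,0.75, 5,15.1,30.9,-15.2,0,0,0.75]';  python3 -m handwheel '[0,0,0,0,0,0,0.75, 0,0,0,0,0,0,0.75]'; python3 -c "
from h import *
go(455.5,122.6,-14,13)
im,D=grab_frame('top');P=cloud('top',D);Z=P[...,2]
for th in (10,15):
  m2=(D>0)&(Z>th)&(Z<40)&(abs(P[...,0]-607)<43)&(abs(P[...,1]+191)<33)
  print(rect(P,m2))
save('t4.png',cv2.resize(im[140:270,200:420],(800,472),interpolation=cv2.INTER_CUBIC))
im,D=grab_frame('side');save('s5.png',cv2.resize(im[170:250,230:350],(720,480)))"
```

```text
time: 20.13
tcp_pos: [452.7, 125.5, 65.0]
tcp_rot: [-0.44, 0.555, -0.439, -0.554]
force: [-0.4, 0.1, -0.8]
width: 63.7
time: 20.3
tcp_pos: [453.5, 122.9, 65.4]
tcp_rot: [0.44, -0.553, 0.44, 0.554]
force: [0.1, -1.2, 0.5]
width: 64.3
shift cm [ 7.94 -0.2  -0.08] turn [ 0.04  0.   -0.08] or [-1.7996e+02  1.3000e-01  0.0000e+00] | tcp [453.5 122.9  65.4] jaw [-0.226  0.974  0.   ] t 20.3 w 64.3 q [ 0.17  0.42  1.97 -0.    0.75 -1.63]
(array([ 607.3, -194.7]), array([74.8, 51.6]), 0.8, 'med', array([ 598.7, -192.8], dtype=float32), 'n', 347)
(array([ 607.3, -192.9]), array([73.7, 45.9]), -2.1, 'med', array([ 594.5, -193.1], dtype=float32), 'n', 279)
```

View pics/t4.png

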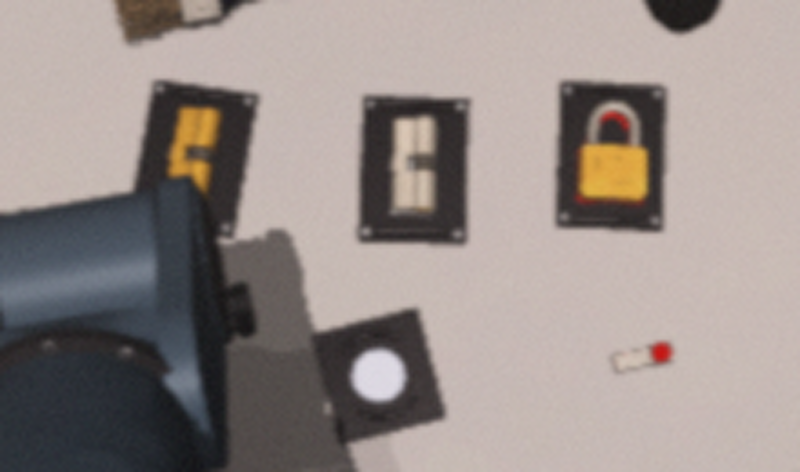

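View pics/s5.png

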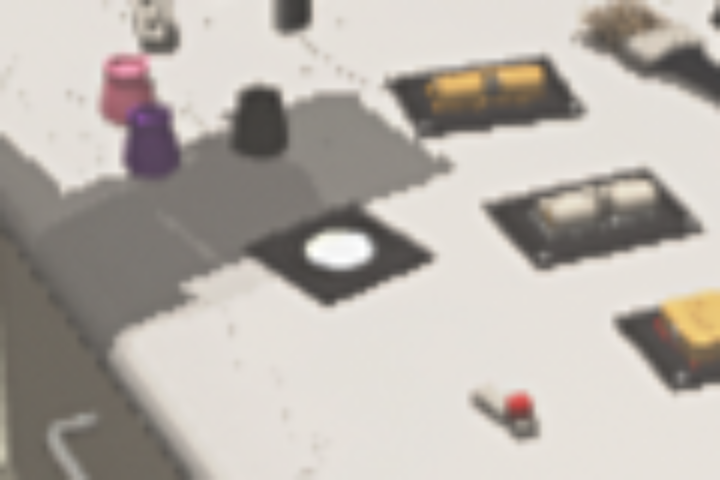

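Padlock good: (607.3,-192.9,-2.1°) against (607.5,-191.9,-2.2°). The side view shows the black loupe upright below the gripper at crop (260,120). It tapers upward, so I'll grip low.

```bash
python3 -m handwheel '[3,-0.2,-0.1,0,0,0,0.75, 6,-0.2,-0.1,0,0,0,0.75, 8,-0.2,-0.1,0,0,0,0.75, 8.5,-0.2,-0.1,0,0,0,0.75, 8.5,-0.2,-0.1,0,0,0,0.75, 8.5,-0.2,-0.1,0,0,0,0, 8.5,-0.2,-0.1,0,0,0,0, 8.5,-0.2,-0.1,0,0,0,0, 8.5,-0.2,-0.1,0,0,0,0, 8.5,-0.2,-0.1,0,0,0,0]'; python3 -m handwheel '[0,0,0,0,0,0,0, 0,0,0,0,0,0,0, 0,0,0,0,0,0,0]'
```

```text
time: 21.23
tcp_pos: [457.1, 122.6, -17.6]
tcp_rot: [-0.441, 0.554, -0.439, -0.553]
force: [-2.2, -1.8, 14.0]
width: 31.3
time: 21.48
tcp_pos: [457.0, 122.6, -17.6]
tcp_rot: [-0.441, 0.554, -0.439, -0.553]
force: [-2.1, -1.0, 13.7]
width: 31.0
```

```bash
python3 -m handwheel '[-2,0,0,0,0,0,0, -4,0,0,0,0,0,0, -6,0,0,0,0,0,0, -6,0,0,0,0,0,0, -6,0,0,0,0,0,0]'; python3 -c "
from h import *
go(445,-17.5,45,13)
im,D=grab_frame('side');save('s6.png',cv2.resize(im[150:250,230:350],(600,500)))"
```

```text
time: 21.9
tcp_pos: [456.8, 122.6, 42.0]
tcp_rot: [-0.441, 0.554, -0.439, -0.553]
force: [0.3, 0.5, -0.7]
width: 31.2
shift cm [ -0.31   4.31 -13.38] turn [ 0.03 -0.01  0.19] or [-1.7997e+02 -3.1000e-01 -2.0000e-02] | tcp [456.8 122.6  42. ] jaw [-0.225  0.974 -0.   ] t 21.9 w 31.2 q [ 0.16  0.47  1.98 -0.    0.69 -1.63]
```

View pics/s6.png

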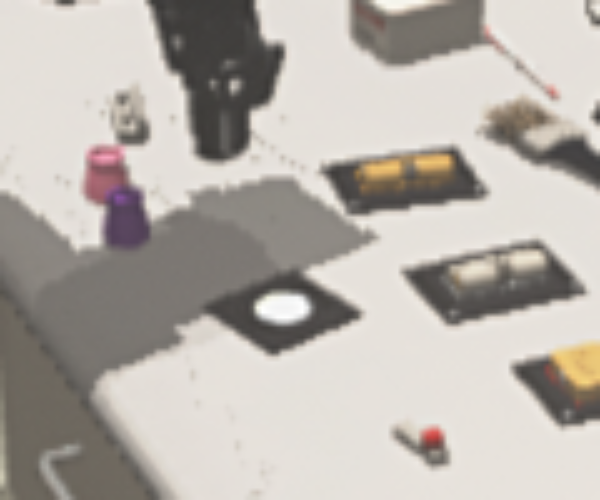

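The loupe is held upright. Moving to its nest.

```bash
python3 -m handwheel '[-0.3,4.2,-13.4,0,0,0,0, -0.3,4.2,-13.4,0,0,0,0, -0.3,4.2,-13.4,0,0,0,0, -0.3,4.2,-13.4,0,0,0,0, -0.3,4.2,-13.4,0,0,0,0, 2,4.2,-13.4,0,0,0,0, 3,4.2,-13.4,0,0,0,0, 3,4.2,-13.4,0,0,0,0, 3,4.2,-13.4,0,0,0,0]'; python3 -c "
from h import *
go(446,-17.3,-12.2,13)"
```

```text
time: 22.7
tcp_pos: [444.5, -16.9, 9.9]
tcp_rot: [0.439, -0.553, 0.44, 0.554]
force: [0.8, -0.1, 0.8]
width: 31.4
shift cm [ 2.21 -0.14 -0.08] turn [ 0.08  0.05 -0.12] or [-1.7992e+02  1.9000e-01  8.0000e-02] | tcp [444.5 -16.9   9.9] jaw [-0.226  0.974  0.001] t 22.7 w 31.4 q [-0.14  0.5   2.05  0.    0.59 -1.94]
```

```bash
python3 -m handwheel '[0.8,-0.1,-0.1,0,0,0,0, 1.5,-0.1,-0.1,0,0,0,0, 2.0,-0.1,-0.1,0,0,0,0, 2.2,-0.1,-0.1,0,0,0,0, 2.2,-0.1,-0.1,0,0,0,0, 2.2,-0.1,-0.1,0,0,0,0]'; python3 -c "
from h import *
go(446,-17.3,-12.2,13)"
```

```text
time: 23.2
tcp_pos: [446.3, -18.3, -11.5]
tcp_rot: [0.44, -0.553, 0.44, 0.554]
force: [-0.2, -0.9, -0.3]
width: 31.5
shift cm [0.07 0.01 0.1 ] turn [ 0.03  0.01 -0.01] or [-1.7997e+02  2.0000e-02  1.0000e-02] | tcp [446.3 -18.3 -11.5] jaw [-0.225  0.974  0.   ] t 23.2 w 31.5 q [-0.15  0.55  2.05  0.    0.54 -1.94]
```

Lower another 1 mm, correct 1 mm along the jaw axis, release, rise and swing clear towards +y.

```bash
python3 -m handwheel '[0.1,0,0.1,0,0,0,0, 0.1,0,0.1,0,0,0,0, 0.1,0,0.1,0,0,0,0.6, 0.1,0,0.1,0,0,0,0.6, 0.1,0,0.1,0,0,0,0.6, 0.1,0,0.1,0,0,0,0.6, -3,0,0.1,0,0,0,0.6, -7,0,0.1,0,0,0,0.6, -11,0,0.1,0,0,0,0.6, -15,0,0.1,0,0,0,0.6]'; python3 -m handwheel '[0,0,30,0,0,0,0.6, 0,0,30,0,0,0,0.6, 0,0,30,0,0,0,0.6, 0,0,30,0,0,0,0.6, 0,0,30,0,0,0,0.6, 0,0,30,0,0,0,0.6, 0,0,30,0,0,0,0.6, 0,0,30,0,0,0,0.6, 0,0,30,0,0,0,0.6]'; python3 -c "
from h import *
im,D=grab_frame('top');P=cloud('top',D);Z=P[...,2]
for n,x,y,th in [('b',610.2,119.2,11),('s',598.4,-44.6,11),('p',607.5,-191.9,15),('l',445,-17.5,15),('l',445,-17.5,33)]:
  m=(D>0)&(Z>th)&(Z<60)&(abs(P[...,0]-x)<41)&(abs(P[...,1]-y)<28);print(n,rect(P,m),np.percentile(Z[m],95).round(1))
m=(D>0)&(Z>6)&(Z<40)&(abs(P[...,0]-455)<30)&(abs(P[...,1]+210)<30);print('tip',rect(P,m))
save('t5.png',cv2.resize(im[140:270,170:470],(800,347),interpolation=cv2.INTER_CUBIC))"
```

```text
time: 24.03
tcp_pos: [445.5, -17.3, 140.2]
tcp_rot: [0.44, -0.553, 0.44, 0.554]
force: [1.4, 0.0, -0.1]
width: 51.3
time: 24.78
tcp_pos: [377.7, 276.9, 138.4]
tcp_rot: [0.439, -0.554, 0.439, 0.554]
force: [0.6, 0.5, -0.5]
width: 51.3
b (array([609.2, 117.4]), array([69.8, 30.2]), -8.8, 'med', array([609.4, 116.1], dtype=float32), 'n', 271) 23.4
s (array([599.5, -44.1]), array([69.1, 32.2]), -1.0, 'med', array([598.8, -47.1], dtype=float32), 'n', 267) 23.3
p (array([ 607.1, -193.1]), array([73.8, 46.2]), -2.4, 'med', array([ 595. , -192.9], dtype=float32), 'n', 282) 22.8
l (array([445.4, -19.2]), array([62.3, 32.8]), 19.1, 'med', array([443.8, -20. ], dtype=float32), 'n', 142) 41.9
l (array([445.8, -18.8]), array([26.2, 25.8]), -1.1, 'med', array([446.1, -19.4], dtype=float32), 'n', 81) 43.2
tip (array([ 454.4, -210.5]), array([40.8, 24.7]), 76.5, 'med', array([ 454.4, -210.3], dtype=float32), 'n', 81)
```

View pics/t5.png

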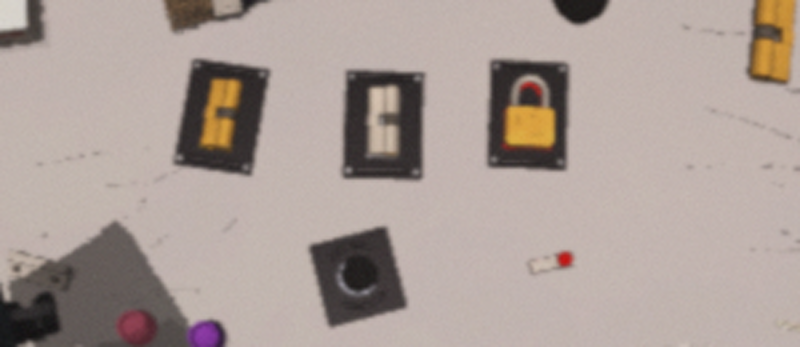

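```bash
python3 -m handwheel '[0,0,0,0,0,0,0.6, 0,0,0,0,0,0,0.6]'; python3 -c "
from h import *
print(sign_off())"
```

```text
time: 25.0
tcp_pos: [378.8, 273.7, 138.5]
tcp_rot: [-0.44, 0.553, -0.441, -0.553]
force: [-0.0, -0.6, 0.2]
width: 51.3
the job is handed in; nothing more can be done
None
```

All four things are in their nests, placed in the order asked, and I signed the job off at about 25 s of the 96 s allowed. The last top picture and depth check showed:

| Thing | Off its mark | Alignment |
|---|---|---|
| Brass cylinder | about 2 mm | within 0.5° |
| Silver cylinder | about 1 mm | within 0.5° |
| Padlock | about 1 mm | within 0.5° |
| Loupe (upright) | about 1.5 mm | round |

The tip stop reads within about 1 mm of where it started, and the look-alikes were not touched.

- **Failed grasp:** the first try at the brass cylinder closed on nothing, because the reported tool height is about 28 mm lower than the real fingertips. I measured this with the side camera, allowed for it from then on, and every later grasp held.
- **Finger opening:** it read about 2–5 mm narrower than the given width on each grasp (3 mm on the cylinders, 2 mm on the padlock, 5 mm on the tapered loupe). Nothing slipped.
- **Padlock release:** the wrist showed about 8 N of contact as the padlock touched down. It still measured flat and in line afterwards.
- **Loupe picture:** a thin white crescent shows beside the loupe. I put this down to its narrower top seen at an angle plus the 1.5 mm offset.

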